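Unclip the fume filter cover and add it to the pile

ROBOT

A 6-joint arm with a two-finger parallel gripper is mounted at the origin on the work surface. World frame = base frame: x ahead of the robot, y to its left, z up, the work surface at z = 0. Lengths are in m, angles in rad, forces in N, time in s.
With the tool pointing down it reaches from about 0.35 to 0.775 m from the base axis. Payload 7.3 kg.
Tool frame: the origin (TCP) lies between the finger pads; the fingertips stand 8 mm ahead of it and the grasp point (between the pads) lies 11 mm behind it (robot.nose_length is the distance from the TCP to the fingertips, in m); z points along the fingers, y is the line along which they close (so a half turn about z gives the same grasp; the last joint's range is limited). The gripper opens to 92 mm and grips with 3 to 60 N. Pads are 19 mm wide; open, the fingers measure 130 mm over their backs; the gripper's body (75 mm by 190 mm) begins 47 mm behind the grasp point.
Start: joints at [1.131, 0.342, 1.524, -0, 1.275, -0.146], TCP at [0.152, 0.503, 0.235] pointing down, gripper open.
Joint ranges: [-2.53, 2.53], [-0.77, 2.02], [0.04, 2.7], [-1, 4.14], [0.28, 2.66], [-3.11, 3.11]. Speed limits (rad/s): [2.57, 2.57, 3.14, 3.14, 3.14, 3.14].

INTERFACE

Orientations are given as [roll, pitch, yaw] about the fixed x, y, z axes, in that order (R = Rz(yaw) Ry(pitch) Rx(roll)).
In Python, from cell import robot gives the robot as it stands. The module is installed in compiled form; this text tells all that it offers.
- The arm moves only by the shell command python3 -m jog 'ROWS' [FORCE]. ROWS is JSON, a list that holds one entry, the list of rows, each a list of 5 numbers: the gripper's target within -1 to 1 (fully open at 1, half-way at 0, shut at -1), then the shift along the tool's x, y, z in m, then the turn about the tool's z in rad. A call has 1 to 5 rows; each row is the pose to reach, as a shift and turn from the pose commanded when the call began, along the tool's axes at that moment; what a row does not reach only later rows make up. A row lasts 1/12 s, in which the tool goes at most 41.7 mm and 7.16 degrees, less where a joint would pass 70% of its speed; a pose out of reach is approached as far as the arm can. A call with a gripper value outside its range is refused whole. The fingers move at their own pace and stop on an object; FORCE is the grip in N (left out, the last holds). Time passes only in rows, so rows that repeat a pose let the fingers close. It gives the time, the measured TCP pose, the force, the opening and the grip force at its end, in the units of the state.
- robot.observe(): the state, without advancing time (a new reading comes with each control period).
- robot.read_camera(name): name is "scene" or "top"; returns the picture (384x512x3 uint8, red, green, blue); there is no depth.
- robot.camera_model(name): a dict with "camera_matrix" (3x3 intrinsics, pixels), "position" and "attitude" of the camera in the world. Camera axes: x right, y down, z forward; pixel columns grow to the right and rows downward; lengths in m; the calibration is good to about 2 mm. A picture is of the moment at which its call begins. camera_model takes no time and is no camera call.
- robot.hand_in(): hands the job in; it is judged then, once.
The state is a dict: "time": time; "qpos": joint angles; "qvel": joint speeds; "joint_efforts": joint torques, N m; "tool_pos": TCP position; "tool_rot": TCP orientation; "contact_force": force on the tool from outside, world axes, zero at the start; "torque": the same for the moment, N m; "opening": finger opening in m; "grip_force": force on a finger pad.
Only numpy, scipy, OpenCV 4.12 (cv2) and the standard library are available. Lean on these libraries where they do the work, as an engineer would, in place of code of your own. Each camera call takes 0.05 s, during which the arm holds its last target. There are 200 camera calls.

TASK

Take the clip-on cover off the fume extractor's filter box by squeezing its two snap tabs together between the fingers and lifting it away, and lay it flat on the wooden board. Then let go, take it again by the rib across its middle, and set it right way up on the pile of two filter cassettes between the sides of the tray, ends and sides flush with them so that all three make one square pile. Set things down gently, never letting them drop, and leave everything else on the bench as it stands.

Things in the scene. Friction and masses are not known exactly. Their poses are not given: they have to be found in the camera images.
- cover: White plastic clip-on cover, about 0.2 kg: a cap 150 mm long (its x), 74 mm wide (its y), 26 mm high to its flat top, hollow below; same after a half turn. Origin: centre of its underside (rim plane), z up. A rib and two snap tabs stand on its top. At the start it is clipped on the filter box, axes along the box's; hooks hold it until both tabs are squeezed in, then it lifts straight up.
- rib_top (a point): Middle of the top of the cover's rib, 60 mm above the cover's underside. The rib stands in the middle of the cover's top: 12 mm thick along the cover's x, 32 mm long along its y, 34 mm high.
- tab_left (a joint): Snap tab at the cover's +y: upright plate at the cover's x = 0, 30 mm wide (x), 6 mm thick (y), 34 mm high above the cover's top, outer face at y = 33 mm (66 mm across both tabs). Value: how far it is squeezed inward, m; 0 free (it springs back), 0.008 at its stop. Spring 2.4 N at first, 8.8 N at the stop; its hook lets go at 0.004 to 0.0055.
- tab_right (a joint): Snap tab at the cover's -y: the same plate, mirrored; value as for the other, 0 free, 0.008 squeezed in to its stop.
- filter_box: Grey filter box of the fume extractor, fixed to the bench: a body 170 mm (x) by 110 mm (y) by 45 mm high, on whose top the cover's rim rests (cover origin 45 mm above the box's), with a neck 140 by 64 mm, 20 mm high, inside the cover (2 mm of play all round). Origin at the centre of its underside, z up.
- board: Flat wooden board fixed to the bench, 240 mm (x) by 170 mm (y) by 10 mm thick, for putting the cover down. Origin at the centre of its underside.
- tray: Fixed aluminium tray: floor 180 mm (x) by 100 mm (y) by 5 mm thick, with two upright sides along x, 120 mm long and 4 mm thick, inner faces at y = +44 and -44 mm, straight up to z 87 mm, then flared outward at 45 degrees as a lead-in, tops at z 97 mm; ends open. Origin at the centre of its underside, z up. The sides leave no room for fingers outside the cover's tabs.
- cassette_low: Lower filter cassette: a flat grey slab 150 mm (x) by 74 mm (y) by 20 mm, loose, lying on the tray's floor. Origin at the centre of its underside.
- cassette_top: Upper filter cassette, the same 150 x 74 x 20 mm slab, loose, lying squarely on the lower one. Origin at the centre of its underside; its top, where the cover goes, is 20 mm above it.
- tape: Roll of masking tape lying flat, 104 mm across, 25 mm high; a bystander. Origin at the centre of its underside.
- jar: Clear jar with a white cap, 60 mm across, 90 mm high; a bystander. Origin at the centre of its underside.
- notepad: Yellow notepad, 76 x 76 x 18 mm; a bystander. Origin at the centre of its underside.
- glue_gun: Black glue gun lying on its side, barrel about 170 mm along its x, grip to -y about 110 mm long, 36 mm high; a bystander. Origin under the middle of its barrel.
There are look-alikes about, which are no part of the job. There is more than one size of the filter_box; the job needs the largest.

How it is judged:
On the way, in this order (a step that is already met when the one before it is completed fails the run):
1. both snap tabs are squeezed in by the fingers while the cover is still on the filter box (value of joint each of tab_left, tab_right above 0.005 m and distance between cover and filter_box below 0.055 m), for 0.1 s.
2. the cover lies flat, right way up, on the board and is let go (contact force between cover and board above 0.3 N and contact force between cover and the fingers below 0.05 N and angle between cover's own z axis and vertical below 0.1 rad and linear speed of cover below 0.03 m/s), for 0.2 s.
3. the cover is lifted again by its rib, the tabs left free (z of cover in the frame of board above 0.02 m and contact force between cover and the fingers above 0.3 N and value of joint each of tab_left, tab_right below 0.002 m), for 0.1 s.
At the end, for the whole second after the job is handed in: The cover lies at rest, right way up, on the upper cassette, that on the lower one and that on the tray's floor; each of the upper two is centred on the one below within 8 mm in length and width, the lowest within 12 mm of the tray's middle, and all are parallel within 0.09 rad (x of cover in the frame of cassette_top between -0.008 and 0.008 m and y of cover in the frame of cassette_top between -0.008 and 0.008 m and z of cover in the frame of cassette_top between 0.017 and 0.023 m and angle between the x axis of cover and the x axis of cassette_top, either way round below 0.09 rad and x of cassette_top in the frame of cassette_low between -0.008 and 0.008 m and y of cassette_top in the frame of cassette_low between -0.008 and 0.008 m and z of cassette_top in the frame of cassette_low between 0.017 and 0.023 m and angle between the x axis of cassette_top and the x axis of cassette_low, either way round below 0.09 rad and x of cassette_low in the frame of tray between -0.012 and 0.012 m and y of cassette_low in the frame of tray between -0.012 and 0.012 m and z of cassette_low in the frame of tray between 0.002 and 0.008 m and angle between the x axis of cassette_low and the x axis of tray, either way round below 0.09 rad and angle between cover's own z axis and vertical below 0.06 rad and linear speed of each of cover, cassette_top below 0.02 m/s); the robot touches nothing.
It fails at once if the roll of tape is moved by more than 20 mm (distance of tape from where it was at the start of the episode above 0.02 m).
It fails at once if the jar is moved by more than 20 mm (distance of jar from where it was at the start of the episode above 0.02 m).
It fails at once if the notepad is moved by more than 20 mm (distance of notepad from where it was at the start of the episode above 0.02 m).
It fails at once if the glue gun is moved by more than 20 mm (distance of glue_gun from where it was at the start of the episode above 0.02 m).
It fails at once if the cover is dropped or thrown (faster than 0.5 m/s with no finger on it) (contact force between cover and the fingers below 0.05 N and linear speed of cover above 0.5 m/s).
It also fails if it takes over 67 s, if anything falls off the work surface, if the arm or the gripper's body presses on something with over 40 N, if the wrist force passes 120 N, or if a joint passes its speed limit or range.

## Working session

There is one attempt and no reset: what is moved stays moved. The work goes in short steps, Python scripts to look and compute and a shell command to move; the robot and the scene stay as the last step left them, time stands still between calls to the robot, and variables do not carry over. Pictures are saved under pics/ and viewed, at most 10 in all, crops included, and the job is handed in when it is done.

```bash
mkdir -p pics; python3 - <<'E'
from cell import robot
import cv2,numpy as np
for n in("scene","top"):
    im=robot.read_camera(n); cv2.imwrite(f"pics/{n}0.png",im[:,:,::-1]); np.save(f"pics/{n}0.npy",im)
    print(n,robot.camera_model(n))
s=robot.observe();print(s["time"],s["tool_pos"],s["tool_rot"],s["opening"])
E
```

```text
scene {'camera_matrix': array([[352.46667688,   0.        , 254.9289125 ],
       [  0.        , 352.46667688, 184.89754099],
       [  0.        ,   0.        ,   1.        ]]), 'position': array([1.28831012, 0.08316441, 0.63392906]), 'attitude': array([-2.20642155, -0.00887221,  1.55529313])}
top {'camera_matrix': array([[409.12428558,   0.        , 254.16400224],
       [  0.        , 409.12428558, 187.39252036],
       [  0.        ,   0.        ,   1.        ]]), 'position': array([0.46184625, 0.1069476 , 1.36870117]), 'attitude': array([-3.09466936, -0.00798808, -1.54308809])}
0.1 [0.15187342 0.50218915 0.23411348] [-3.14023542e+00 -2.32120084e-04  2.84775365e+00] 0.09166423471250461
```

View pics/scene0.png

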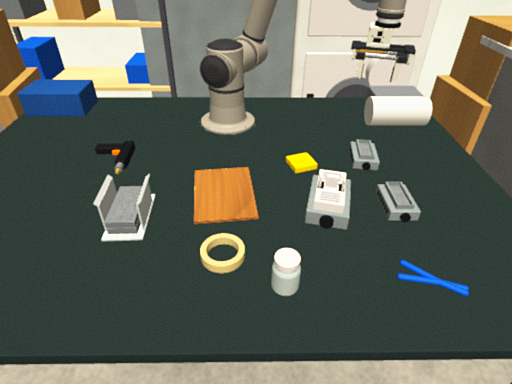

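View pics/top0.png

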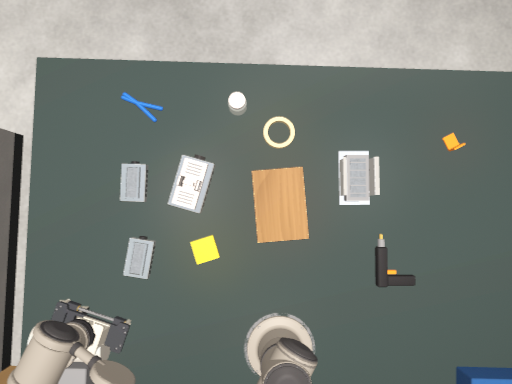

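The top view shows three grey filter boxes, at pixels (191,183), (133,182) and (139,258). The one at (191,183) is the largest and the only one with the white cover, so it should be the right one. The board is at (281,205), the tray with cassettes at (357,178) and the notepad at (205,250). An enlarged crop should confirm this.

```bash
cat > h.py <<'E'
import numpy as np,cv2
from cell import robot
from scipy.spatial.transform import Rotation as R
def ray(n,uv):
    m=robot.camera_model(n);K=m["camera_matrix"]
    uv=np.atleast_2d(uv).astype(float)
    d=np.c_[uv,np.ones(len(uv))]@np.linalg.inv(K).T@R.from_euler("xyz",m["attitude"]).as_matrix().T
    return np.array(m["position"]),d
def plane(n,uv,z):
    p,d=ray(n,uv); return (p+d*((z-p[2])/d[:,2:]))[:,:2]
def px(n,P):
    m=robot.camera_model(n);K=m["camera_matrix"]
    q=(np.atleast_2d(P)-m["position"])@R.from_euler("xyz",m["attitude"]).as_matrix()@K.T
    return q[:,:2]/q[:,2:]
def rect(n,mask,z,off=(0,0)):
    c=max(cv2.findContours(mask.astype(np.uint8),cv2.RETR_EXTERNAL,cv2.CHAIN_APPROX_NONE)[0],key=cv2.contourArea)
    w=plane(n,c[:,0,:]+np.array(off),z)
    (cx,cy),(a,b),t=cv2.minAreaRect((w*1000).astype(np.float32))
    if a<b: a,b,t=b,a,t+90
    return np.round([cx,cy,a,b],1),round((t+90)%180-90,1)
E
python3 - <<'E'
from h import *
t=np.load("pics/top0.npy");s=np.load("pics/scene0.npy")
A=cv2.resize(t[145:220,160:230],None,fx=5.5,fy=5.5,interpolation=cv2.INTER_CUBIC)
B=cv2.resize(t[145:220,325:395],None,fx=5.5,fy=5.5,interpolation=cv2.INTER_CUBIC)
cv2.imwrite("pics/crop.png",np.hstack([A,B])[:,:,::-1])
hsv=cv2.cvtColor(t,cv2.COLOR_RGB2HSV);H,S,V=[hsv[...,i] for i in range(3)]
def box(m,x0,x1,y0,y1):
    o=np.zeros_like(m);o[y0:y1,x0:x1]=m[y0:y1,x0:x1];return o
print("cam origin z-check", plane("top",[[256,192]],0))
print("box+cover",rect("top",box(V>80,162,225,148,220),.045))
print("cover",rect("top",box((V>195)&(S<30),162,225,148,220),.071))
print("board",rect("top",box((S>110)&(V>80),245,315,160,250),.01))
print("tray",rect("top",box(V>80,330,372,145,215),.005))
print("notepad",rect("top",box((S>150)&(V>120),180,230,230,270),.018))
for x in range(335,385,1): print(x,t[178,x].tolist(),end=" ")
print()
for y in range(148,210,2): print(y,t[y,355].tolist(),end=" ")
E
```

```text
cam origin z-check [[0.51113528 0.09122723]]
box+cover (array([531.7, 296.7, 230.8, 201.3]), 1.8)
cover (array([530.4, 300.4, 161.7, 102.9]), -14.3)
board (array([472.2,  11.3, 238.7, 169.5]), 6.3)
tray (array([ 562.2, -224. ,  232.6,  138. ]), 1.1)
notepad (array([318.4, 254.9,  77.6,  76.4]), -70.1)
335 [102, 111, 104] 336 [102, 111, 105] 337 [102, 111, 104] 338 [137, 141, 138] 339 [179, 179, 177] 340 [175, 173, 169] 341 [151, 145, 139] 342 [151, 146, 139] 343 [200, 194, 187] 344 [243, 238, 230] 345 [243, 237, 229] 346 [237, 232, 226] 347 [217, 215, 214] 348 [208, 204, 201] 349 [205, 202, 200] 350 [196, 195, 196] 351 [193, 194, 196] 352 [190, 191, 192] 353 [188, 189, 191] 354 [189, 190, 191] 355 [189, 191, 191] 356 [190, 192, 192] 357 [191, 192, 193] 358 [191, 192, 193] 359 [192, 192, 193] 360 [192, 193, 194] 361 [192, 193, 194] 362 [190, 191, 192] 363 [188, 189, 190] 364 [189, 190, 191] 365 [195, 195, 194] 366 [203, 201, 198] 367 [206, 202, 199] 368 [196, 191, 189] 369 [164, 160, 154] 370 [150, 145, 139] 371 [150, 146, 139] 372 [151, 147, 140] 373 [151, 146, 140] 374 [191, 187, 182] 375 [234, 230, 225] 376 [239, 234, 226] 377 [240, 234, 226] 378 [237, 232, 224] 379 [197, 194, 187] 380 [100, 110, 105] 381 [99, 110, 105] 382 [99, 110, 105] 383 [99, 109, 104] 384 [99, 110, 104] 
148 [99, 110, 105] 150 [134, 142, 141] 152 [255, 255, 255] 154 [253, 255, 255] 156 [208, 203, 201] 158 [197, 197, 197] 160 [180, 182, 184] 162 [206, 202, 201] 164 [187, 189, 192] 166 [190, 193, 195] 168 [188, 191, 193] 170 [201, 199, 199] 172 [187, 189, 192] 174 [185, 187, 190] 176 [189, 192, 193] 178 [189, 191, 191] 180 [183, 186, 187] 182 [191, 193, 196] 184 [195, 196, 198] 186 [184, 187, 190] 188 [184, 186, 188] 190 [188, 190, 193] 192 [195, 196, 196] 194 [181, 184, 186] 196 [188, 190, 192] 198 [207, 202, 200] 200 [225, 222, 220] 202 [251, 255, 255] 204 [245, 249, 253] 206 [98, 109, 103] 208 [98, 108, 103]
```

View pics/crop.png

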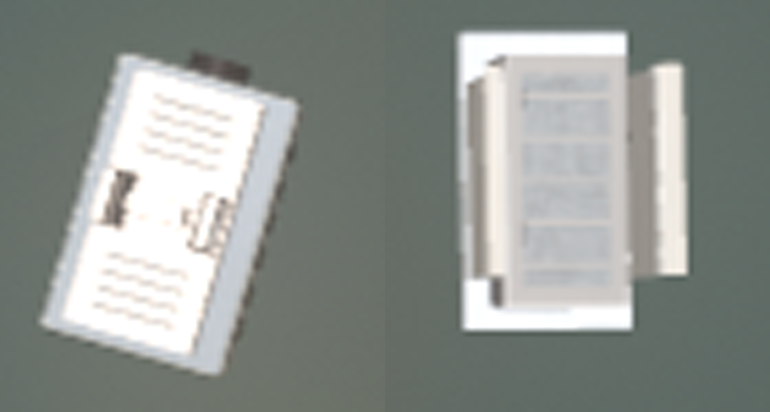

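The crop confirms that the cover sits on the largest box, with its tabs at about crop (120,200) and (215,225), which is full-image (182,181) and (199,186). The tray's cassettes are at crop (567,180), which is full-image (358,178). The background was brighter than my threshold, so I'm redoing the masks.

```bash
python3 - <<'E'
from h import *
t=np.load("pics/top0.npy")
V=t.max(2).astype(int);mn=t.min(2).astype(int);W=mn-0
def box(m,x0,x1,y0,y1):
    o=np.zeros_like(m);o[y0:y1,x0:x1]=m[y0:y1,x0:x1];return o
for th in(225,238,250): print("cover",th,rect("top",cv2.morphologyEx(box(mn>th,162,225,148,220).astype(np.uint8),cv2.MORPH_OPEN,np.ones((3,3))),.071))
for th in (140,165):print("box",rect("top",cv2.morphologyEx(box(mn>th,162,225,148,220).astype(np.uint8),cv2.MORPH_OPEN,np.ones((3,3))),.045))
m=box(mn>120,325,395,145,215).astype(np.uint8)
# tray floor white ends
print("ends up",plane("top",[[339,151],[370,151],[340,205],[371,205]],.005))
# subpixel edges along row/cols
f=t.mean(2)
# cassette top corners from crop -> px
c=np.array([[504,57],[627,57],[631,306],[502,306]])/5.5+[325,145]-.5
w=plane("top",c,.045);print("cass",w*1000,w.mean(0))
c=np.array([[458,32],[626,32],[632,329],[463,329]])/5.5+[325,145]-.5
w=plane("top",c,.005);print("floor",w*1000,w.mean(0))
c=np.array([[652,65],[683,65],[688,274],[656,276]])/5.5+[325,145]-.5
print("side flare outer/inner top z97, z87",plane("top",c,.097),plane("top",c,.087))
# tabs tops
c=np.array([[118,198],[215,224]])/5.5+[160,145]-.5
print("tabs",plane("top",c,.105))
E
```

```text
cover 225 (array([531.8, 305.8, 152.1,  75.7]), -14.4)
cover 238 (array([531.3, 305. , 149.9,  73.9]), -14.4)
cover 250 (array([531.6, 305.2, 149.6,  70.7]), -14.6)
box (array([531.5, 304.9, 169.1, 110.7]), -14.5)
box (array([531.4, 304.7, 168. , 109. ]), -14.8)
ends up [[ 0.65640035 -0.18343576]
 [ 0.65940345 -0.28768719]
 [ 0.47542421 -0.19002934]
 [ 0.47829907 -0.29364049]]
cass [[ 645.28318899 -427.05888421]
 [ 647.38562246 -500.23756159]
 [ 499.74673035 -503.56620356]
 [ 497.62103351 -427.2163326 ]] [ 0.57250914 -0.46451975]
floor [[ 665.37191977 -414.86381013]
 [ 668.34061003 -517.87226277]
 [ 486.93292941 -522.71430448]
 [ 484.07411874 -419.73088277]] [ 0.57617989 -0.46879532]
side flare outer/inner top z97, z87 [[ 0.635925   -0.4907094 ]
 [ 0.63643384 -0.50843825]
 [ 0.51731905 -0.51192031]
 [ 0.51567422 -0.49370565]] [[ 0.63729386 -0.49540907]
 [ 0.63780671 -0.51327732]
 [ 0.51775526 -0.51678677]
 [ 0.5160975  -0.49842888]]
tabs [[0.53640804 0.32525022]
 [0.52331884 0.27032881]]
```

```bash
cat >> h.py <<'E'
def go(x,y,z,yaw=None):
    """print shift in tool axes + turn to reach world x,y,z, tool yaw(deg)"""
    s=robot.observe();Rt=R.from_euler("xyz",s["tool_rot"]).as_matrix()
    d=Rt.T@(np.array([x,y,z])-s["tool_pos"])
    cur=np.degrees(s["tool_rot"][2]);dy=0 if yaw is None else -((yaw-cur+180)%360-180)
    print("t",round(s["time"],2),"shift mm",np.round(d*1000,1),"turn",round(np.radians(dy),3),"open",round(s["opening"],4),"grip",np.round(s["grip_force"],1),"F",np.round(s["contact_force"],1))
E
python3 - <<'E'
from h import *
for nm,c,z in(("cass",[[504,57],[627,57],[631,306],[502,306]],.045),("floor",[[458,32],[626,32],[632,329],[463,329]],.005),("flare z97/87",[[652,65],[683,65],[688,274],[656,276]],.097)):
    c=np.array(c,float);c[:,0]-=385;c=c/5.5+[325,145]-.5
    w=plane("top",c,z);print(nm,np.round(w*1000,1).tolist(),w.mean(0).round(4))
go(.5315,.305,.15,165.5)
E
```

```text
cass [[638.7, -198.4], [640.8, -271.4], [493.4, -275.9], [491.3, -199.8]] [ 0.5661 -0.2364]
floor [[658.6, -179.3], [661.5, -282.0], [480.4, -288.3], [477.6, -185.6]] [ 0.5695 -0.2338]
flare z97/87 [[629.6, -270.9], [630.1, -288.5], [511.2, -293.0], [509.6, -274.8]] [ 0.5701 -0.2818]
t 0.1 shift mm [-420.5  -78.7   84.1] turn -0.041 open 0.0917 grip 0.0 F [-0.2 -0.1  0.3]
```

```bash
python3 -m jog '[[[1,-0.04,-0.0075,0,0],[1,-0.08,-0.015,0,0],[1,-0.12,-0.0225,0,0],[1,-0.16,-0.03,0,-0.02],[1,-0.2,-0.0375,0,-0.04]]]' 25; python3 -m jog '[[[1,-0.04,-0.0075,0,0],[1,-0.08,-0.015,0.01,0],[1,-0.12,-0.0225,0.02,0],[1,-0.16,-0.03,0.03,0],[1,-0.19,-0.0365,0.04,0]]]' ; python3 - <<'E'
from h import *
go(.5315,.305,.125,165.5)
E
```

```text
time: 0.52
tool_pos: [0.3338, 0.4075, 0.2345]
tool_rot: [-3.141, -0.0, 2.889]
contact_force: [-0.2, 1.6, 0.0]
opening: 0.092
grip_force: 0.0
time: 0.93
tool_pos: [0.5098, 0.3238, 0.1938]
tool_rot: [-3.141, 0.0, 2.887]
contact_force: [0.1, 0.2, 0.4]
opening: 0.092
grip_force: 0.0
t 0.93 shift mm [-25.7 -12.7  68.8] turn -0.002 open 0.092 grip 0.0 F [0.1 0.2 0.4]
```

```bash
python3 -m jog '[[[1,-0.0255,-0.0125,0.03,0],[1,-0.0255,-0.0125,0.055,0],[1,-0.0255,-0.0125,0.055,0]]]'; python3 - <<'E'
from h import *
go(.5315,.305,.086,165.5)
im=robot.read_camera("scene");cv2.imwrite("pics/a.png",cv2.resize(im[130:250,280:440],None,fx=4,fy=4)[:,:,::-1])
E
```

```text
time: 1.18
tool_pos: [0.527, 0.3044, 0.1337]
tool_rot: [-3.135, -0.009, 2.885]
contact_force: [-1.3, 0.0, -1.6]
opening: 0.0916
grip_force: 0.0
t 1.18 shift mm [-4.6  2.  47.6] turn -0.004 open 0.0916 grip 0.0 F [-1.3  0.  -1.6]
```

View pics/a.png

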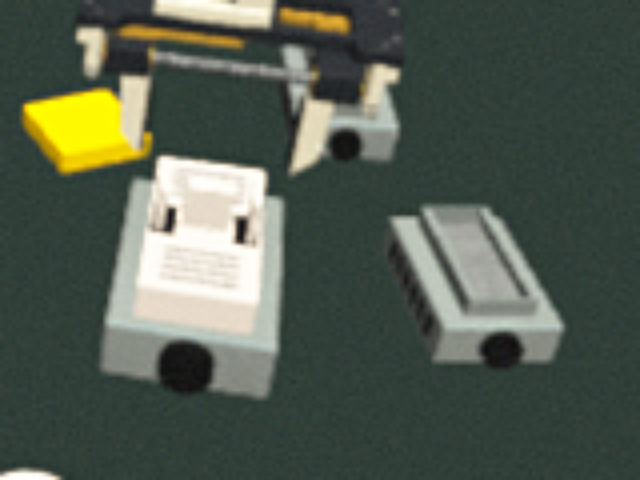

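The fingers, at crop (135,140) and (300,165), straddle the two tabs at (160,200) and (255,200), so the path down is clear.

```bash
python3 -m jog '[[[1,-0.001,0,0.02,0],[1,-0.001,0,0.038,0],[1,-0.001,0,0.048,0],[1,-0.001,0,0.048,0],[1,-0.001,0,0.048,0]]]'; python3 -c "
from h import *
go(.5315,.305,.086,165.5)"; python3 -m jog '[[[-1,0,0,0,0],[-1,0,0,0,0],[-1,0,0,0,0],[-1,0,0,0,0],[-1,0,0,0,0]]]' 25;python3 -m jog '[[[-1,0,0,0,0],[-1,0,0,0,0],[-1,0,0,0,0]]]' 25
```

```text
time: 1.65
tool_pos: [0.5298, 0.3077, 0.0928]
tool_rot: [3.141, 0.001, 2.889]
contact_force: [0.2, 0.4, 0.8]
opening: 0.0915
grip_force: 0.0
t 1.65 shift mm [-2.4 -2.2  6.8] turn 0.0 open 0.0915 grip 0.0 F [0.2 0.4 0.8]
time: 2.07
tool_pos: [0.53, 0.3066, 0.0923]
tool_rot: [-3.141, 0.001, 2.888]
contact_force: [-1.7, -1.4, 4.7]
opening: 0.0633
grip_force: 3.5
time: 2.32
tool_pos: [0.5301, 0.3067, 0.0928]
tool_rot: [3.141, 0.001, 2.888]
contact_force: [-1.7, -2.3, 8.8]
opening: 0.0475
grip_force: 25.1
```

```bash
python3 -m jog '[[[-1,0,0,0,0],[-1,0,0,0,0],[-1,0,0,-0.01,0],[-1,0,0,-0.02,0],[-1,0,0,-0.03,0]]]';python3 -m jog '[[[-1,0,0,-0.02,0],[-1,0,0,-0.045,0],[-1,0,0,-0.06,0],[-1,0,0,-0.06,0]]]'; python3 - <<'E'
from h import *
go(.472,.011,.1,165.5)
im=robot.read_camera("scene");cv2.imwrite("pics/b.png",cv2.resize(im[90:250,180:440],None,fx=3,fy=3)[:,:,::-1])
E
```

```text
time: 2.73
tool_pos: [0.5298, 0.307, 0.1224]
tool_rot: [3.142, -0.0, 2.888]
contact_force: [0.3, 0.3, -1.7]
opening: 0.0473
grip_force: 25.0
time: 3.07
tool_pos: [0.5317, 0.3079, 0.1864]
tool_rot: [3.137, 0.006, 2.888]
contact_force: [0.9, 0.2, -1.1]
opening: 0.0476
grip_force: 25.0
t 3.07 shift mm [ -16.2 -302.8   85. ] turn -0.001 open 0.0476 grip 25.0 F [ 0.9  0.2 -1.1]
```

View pics/b.png

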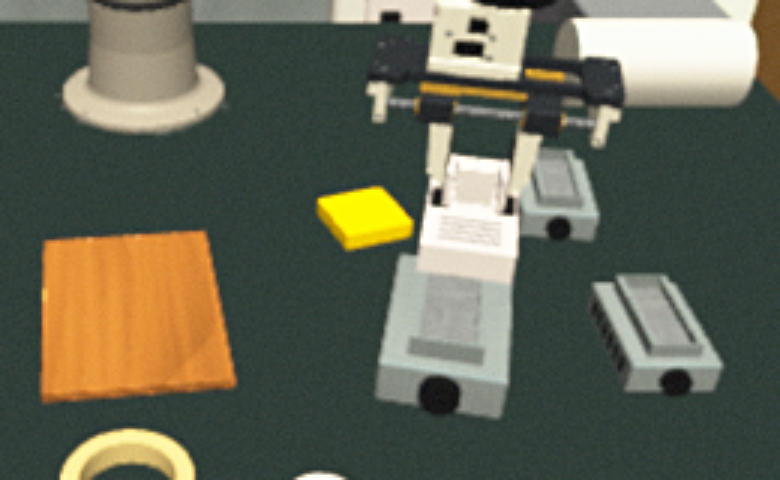

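The cover is lifted, at crop (470,220), with the box neck bare below it. Next stop is the board.

```bash
python3 -m jog '[[[-1,-0.001,-0.03,0,0],[-1,-0.002,-0.06,0,0],[-1,-0.004,-0.09,0,0],[-1,-0.006,-0.12,0,0],[-1,-0.008,-0.15,0,0]]]';python3 -m jog '[[[-1,-0.001,-0.03,0.01,0],[-1,-0.002,-0.06,0.02,0],[-1,-0.004,-0.09,0.04,0],[-1,-0.006,-0.12,0.06,0],[-1,-0.008,-0.145,0.08,0]]]';python3 -m jog '[[[-1,0,-0.004,0,0],[-1,0,-0.004,0.015,0],[-1,0,-0.004,0.02,0],[-1,0,-0.004,0.02,0]]]'; python3 - <<'E'
from h import *
go(.472,.011,.0575,165.5)
E
```

```text
time: 3.53
tool_pos: [0.4986, 0.1585, 0.1803]
tool_rot: [-3.141, -0.002, 2.888]
contact_force: [0.5, -0.8, -1.9]
opening: 0.0473
grip_force: 25.0
time: 3.95
tool_pos: [0.4698, 0.0158, 0.1002]
tool_rot: [-3.141, -0.001, 2.888]
contact_force: [0.1, -0.4, -3.1]
opening: 0.0476
grip_force: 25.0
time: 4.28
tool_pos: [0.4691, 0.0139, 0.0804]
tool_rot: [-3.141, -0.004, 2.888]
contact_force: [-0.8, 0.4, -1.2]
opening: 0.0476
grip_force: 25.0
t 4.28 shift mm [-3.6 -2.1 22.9] turn -0.001 open 0.0476 grip 25.0 F [-0.8  0.4 -1.2]
```

```bash
python3 -m jog '[[[-1,0,0,0.006,0],[-1,0,0,0.012,0],[-1,0,0,0.017,0],[-1,0,0,0.019,0],[-1,0,0,0.02,0]]]';python3 -m jog '[[[-1,0,0,0.001,0],[-1,0,0,0.002,0],[-1,0,0,0.003,0],[-1,0,0,0.003,0]]]'
```

```text
time: 4.7
tool_pos: [0.4701, 0.0138, 0.0613]
tool_rot: [-3.142, -0.001, 2.888]
contact_force: [0.2, -0.3, -1.5]
opening: 0.0477
grip_force: 25.0
time: 5.03
tool_pos: [0.4703, 0.0135, 0.0587]
tool_rot: [3.142, 0.0, 2.888]
contact_force: [-0.1, 0.2, -1.5]
opening: 0.0473
grip_force: 25.0
```

```bash
python3 -m jog '[[[-1,0,0,0.001,0],[-1,0,0,0.002,0],[-1,0,0,0.002,0]]]';python3 -m jog '[[[-1,0,0,0.0005,0],[-1,0,0,0.001,0],[-1,0,0,0.001,0]]]'
```

```text
time: 5.28
tool_pos: [0.4705, 0.0134, 0.0578]
tool_rot: [3.141, 0.001, 2.888]
contact_force: [-2.7, -0.0, 11.0]
opening: 0.0477
grip_force: 25.1
time: 5.53
tool_pos: [0.4706, 0.0134, 0.0576]
tool_rot: [3.141, 0.002, 2.888]
contact_force: [-5.4, 0.3, 18.3]
opening: 0.0482
grip_force: 25.1
```

Contact made. I'll back off slightly, open the fingers and rise.

```bash
python3 -m jog '[[[-1,0,0,-0.001,0],[0.2,0,0,-0.001,0],[1,0,0,-0.001,0],[1,0,0,-0.001,0],[1,0,0,-0.001,0]]]';python3 -m jog '[[[1,0,0,0,0],[1,0,0,0,0],[1,0,0,0,0],[1,0,0,0,0]]]';python3 -m jog '[[[1,0,0,-0.02,0],[1,0,0,-0.04,0],[1,0,0,-0.07,0],[1,0,0,-0.1,0],[1,0,0,-0.12,0]]]'; python3 - <<'E'
from h import *
s=robot.observe();print(s["qpos"])
for n in("top","scene"):
    im=robot.read_camera(n);np.save(f"pics/{n}1.npy",im)
t=np.load("pics/top1.npy");s=np.load("pics/scene1.npy")
A=cv2.resize(t[140:260,230:400],None,fx=4,fy=4);cv2.imwrite("pics/c.png",A[:,:,::-1])
E
```

```text
time: 5.95
tool_pos: [0.4706, 0.0135, 0.057]
tool_rot: [3.141, 0.001, 2.888]
contact_force: [0.4, -0.8, -0.3]
opening: 0.0695
grip_force: 0.0
time: 6.28
tool_pos: [0.4702, 0.0135, 0.0565]
tool_rot: [3.142, -0.0, 2.888]
contact_force: [1.0, -0.7, 0.5]
opening: 0.0911
grip_force: 0.0
time: 6.7
tool_pos: [0.4709, 0.0134, 0.1792]
tool_rot: [3.141, 0.002, 2.888]
contact_force: [0.9, -0.4, -0.2]
opening: 0.0922
grip_force: 0.0
[-1.34420979e-01  2.99514588e-01  1.75377434e+00  8.29238551e-05
  1.08578855e+00 -1.45154348e+00]
```

View pics/c.png

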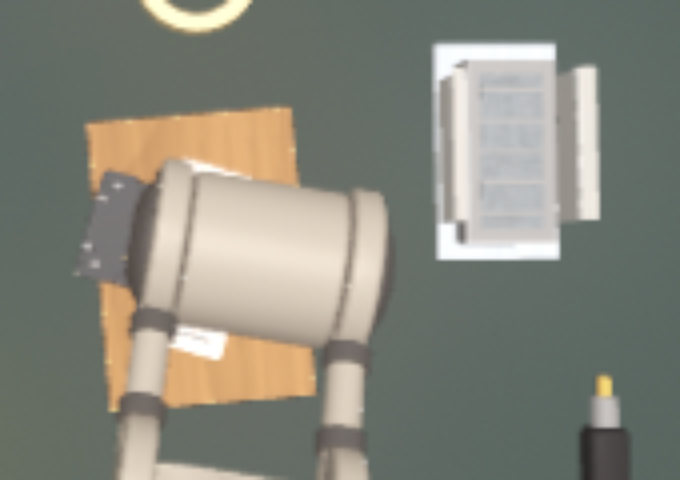

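The cover lies on the board with the arm over it (white corners at crop (215,165) and (200,340)); it's the right way up and free. I'll turn 90° for the rib.

```bash
python3 -m jog '[[[0,0,0,0,0.12],[0,0,0,0,0.24],[0,0,0,0,0.36],[0,0,0,0,0.48],[0,0,0,0,0.6]]]';python3 -m jog '[[[0,0,0,0,0.12],[0,0,0,0,0.24],[0,0,0,0,0.36],[0,0,0,0,0.48],[0,0,0,0,0.6]]]';python3 -m jog '[[[0,0,0,0.02,0.12],[0,0,0,0.04,0.24],[0,0,0,0.06,0.36],[0,0,0,0.08,0.371],[0,0,0,0.08,0.371]]]'; python3 - <<'E'
from h import *
go(.472,.013,.049,75.5)
im=robot.read_camera("scene");cv2.imwrite("pics/d.png",cv2.resize(im[120:240,160:290],None,fx=5,fy=5)[:,:,::-1])
E
```

```text
time: 7.22
tool_pos: [0.4696, 0.0136, 0.1755]
tool_rot: [-3.14, -0.002, 2.282]
contact_force: [0.4, 0.5, 0.1]
opening: 0.0629
grip_force: 0.0
time: 7.63
tool_pos: [0.4696, 0.0136, 0.1754]
tool_rot: [-3.14, -0.001, 1.682]
contact_force: [-0.4, -1.1, 0.3]
opening: 0.0459
grip_force: 0.0
time: 8.05
tool_pos: [0.4672, 0.0138, 0.0926]
tool_rot: [-3.133, 0.001, 1.316]
contact_force: [-1.0, 0.7, 0.5]
opening: 0.0457
grip_force: 0.0
t 8.05 shift mm [ 0.4  5.2 43.6] turn -0.001 open 0.0457 grip 0.0 F [-1.   0.7  0.5]
```

View pics/d.png

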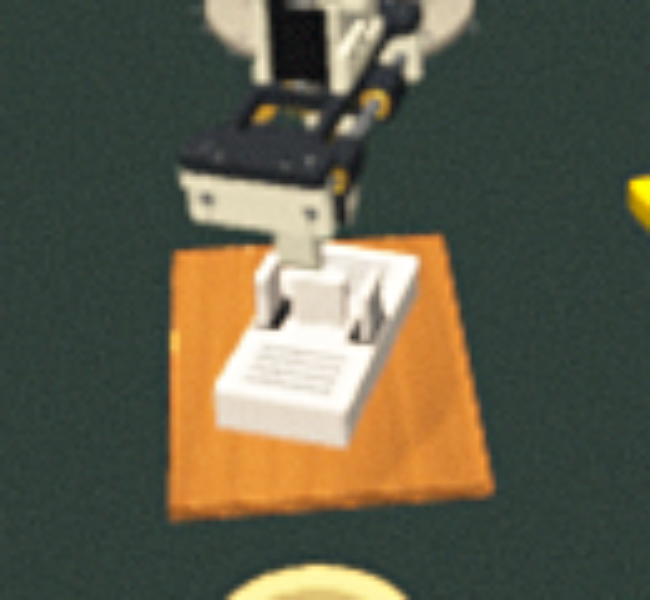

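The cover is flat on the board, with its rib at crop (318,305) between tabs at (268,290) and (370,310). The finger is in line with the rib, so I'll descend and grip.

```bash
python3 -m jog '[[[0,0,0.003,0.015,0],[0,0,0.003,0.03,0],[0,0,0.003,0.038,0],[0,0,0.003,0.041,0],[0,0,0.003,0.041,0]]]';python3 -c "
from h import *
go(.472,.013,.049,75.5)"; python3 -m jog '[[[-1,0,0,0,0],[-1,0,0,0,0],[-1,0,0,0,0],[-1,0,0,0,0],[-1,0,0,0,0]]]' 20;python3 -m jog '[[[-1,0,0,0,0],[-1,0,0,0,0],[-1,0,0,0,0]]]';python3 -c "
from h import *
go(.472,.013,.049,75.5)"
```

```text
time: 8.52
tool_pos: [0.4731, 0.0128, 0.0557]
tool_rot: [-3.141, 0.0, 1.317]
contact_force: [-0.9, 0.2, 0.0]
opening: 0.0455
grip_force: 0.0
t 8.52 shift mm [-0.  -1.1  6.7] turn -0.0 open 0.0455 grip 0.0 F [-0.9  0.2  0. ]
time: 8.93
tool_pos: [0.4733, 0.0127, 0.0561]
tool_rot: [3.141, -0.0, 1.317]
contact_force: [-0.1, -0.2, 0.9]
opening: 0.0171
grip_force: 0.0
time: 9.18
tool_pos: [0.4733, 0.0127, 0.0559]
tool_rot: [3.141, -0.0, 1.317]
contact_force: [-1.1, -0.3, 4.2]
opening: 0.012
grip_force: 20.0
t 9.18 shift mm [-0.1 -1.3  6.9] turn -0.001 open 0.012 grip 20.0 F [-1.1 -0.3  4.2]
```

```bash
python3 -m jog '[[[-1,0,0,-0.005,0],[-1,0,0,-0.015,0],[-1,0,0,-0.03,0],[-1,0,0,-0.05,0],[-1,0,0,-0.07,0]]]';python3 -m jog '[[[-1,0,0,-0.02,0],[-1,0,0,-0.04,0],[-1,0,0,-0.06,0],[-1,0,0,-0.07,0],[-1,0,0,-0.07,0]]]'; python3 - <<'E'
from h import *
go(.568,-.235,.195,91.5)
im=robot.read_camera("scene");np.save("pics/scene2.npy",im);cv2.imwrite("pics/e.png",cv2.resize(im[80:250,80:300],None,fx=3,fy=3)[:,:,::-1])
E
```

```text
time: 9.6
tool_pos: [0.4726, 0.0128, 0.1262]
tool_rot: [-3.14, 0.0, 1.317]
contact_force: [0.4, 0.1, -2.0]
opening: 0.0115
grip_force: 20.0
time: 10.02
tool_pos: [0.4742, 0.0126, 0.198]
tool_rot: [3.137, -0.001, 1.317]
contact_force: [0.7, -0.0, -0.6]
opening: 0.0124
grip_force: 20.0
t 10.02 shift mm [-216.1  153.     3.6] turn -0.28 open 0.0124 grip 20.0 F [ 0.7 -0.  -0.6]
```

View pics/e.png

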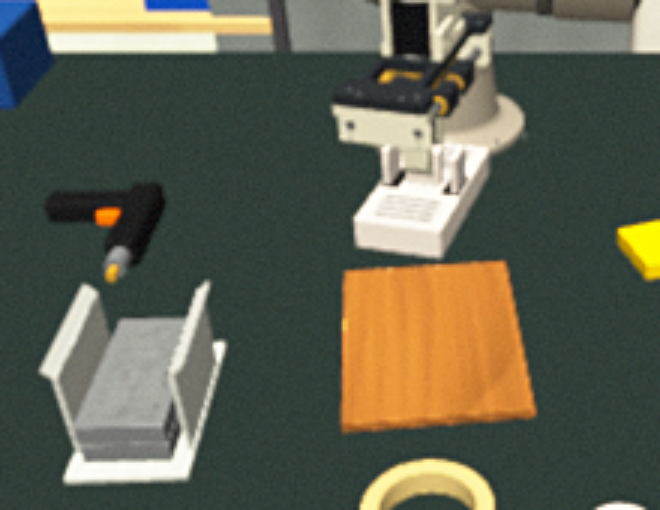

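The cover hangs level from its rib at crop (415,205), above the board, with its tabs free. I'll refine the cassette and tray positions from the clear top picture.

```bash
python3 - <<'E'
from h import *
t=np.load("pics/top1.npy").astype(np.uint8);mn=t.min(2).astype(int);mx=t.max(2).astype(int)
g=cv2.cvtColor(t,cv2.COLOR_RGB2GRAY).astype(int)
for y in(156,160,165,175,185,195,200): print(y,"L",g[y,338:350].tolist(),"R",g[y,362:384].tolist())
for x in(350,357,364): print(x,"T",g[147:163,x].tolist(),"B",g[195:208,x].tolist())
m=((g>172)&(g<212));o=np.zeros_like(m);o[150:206,344:371]=m[150:206,344:371]
o=cv2.morphologyEx(o.astype(np.uint8),cv2.MORPH_OPEN,np.ones((3,3)))
print("cass",rect("top",o,.045))
m=(g>150);o=np.zeros_like(m);o[148:208,335:371]=m[148:208,335:371]
E
```

```text
156 L [183, 244, 254, 252, 248, 213, 146, 148, 168, 209, 204, 204] R [203, 203, 203, 202, 202, 202, 184, 114, 105, 105, 106, 115, 132, 151, 164, 165, 151, 108, 105, 105, 104, 104]
160 L [184, 220, 146, 145, 169, 215, 238, 239, 234, 209, 204, 198] R [189, 188, 187, 193, 202, 202, 189, 148, 146, 146, 146, 159, 207, 238, 235, 236, 219, 136, 105, 105, 105, 105]
165 L [164, 197, 146, 145, 158, 205, 238, 239, 233, 208, 204, 201] R [188, 187, 186, 191, 200, 202, 189, 149, 146, 146, 146, 146, 198, 241, 235, 235, 220, 140, 105, 105, 105, 105]
175 L [160, 200, 172, 146, 147, 195, 238, 237, 233, 214, 204, 200] R [188, 189, 187, 191, 200, 202, 190, 154, 146, 146, 146, 146, 196, 240, 234, 234, 225, 167, 105, 105, 106, 105]
185 L [134, 174, 175, 146, 146, 194, 237, 237, 233, 217, 204, 197] R [201, 201, 201, 201, 202, 201, 192, 161, 145, 145, 146, 146, 185, 229, 235, 235, 232, 194, 105, 105, 105, 105]
195 L [115, 175, 206, 172, 182, 186, 160, 151, 183, 214, 203, 201] R [189, 187, 188, 194, 198, 201, 196, 169, 131, 124, 123, 122, 115, 112, 105, 105, 104, 104, 105, 105, 105, 104]
200 L [111, 201, 254, 254, 254, 244, 191, 136, 184, 226, 222, 222] R [227, 226, 226, 226, 227, 227, 230, 216, 105, 105, 105, 105, 104, 105, 105, 103, 104, 104, 104, 104, 104, 103]
350 T [106, 105, 105, 138, 233, 254, 254, 252, 206, 204, 203, 195, 188, 185, 178, 189] B [193, 193, 199, 203, 206, 222, 233, 255, 255, 251, 107, 106, 105]
357 T [105, 105, 105, 136, 231, 253, 253, 250, 205, 203, 202, 193, 181, 177, 184, 201] B [184, 187, 199, 202, 205, 222, 228, 253, 252, 247, 106, 105, 105]
364 T [105, 105, 105, 139, 234, 255, 255, 253, 206, 203, 202, 194, 187, 187, 192, 201] B [188, 188, 198, 201, 204, 226, 254, 254, 252, 223, 105, 105, 105]
cass (array([ 567.7, -237.7,  144. ,   69.7]), 2.2)
```

```bash
python3 - <<'E'
from h import *
print("tray",plane("top",[[353.2,177.45]],.005),"cass",plane("top",[[357.2,177.4]],.045))
a=plane("top",[[368.37,160],[368.6,185]],.045);print(a)
go(.568,-.236,.195,92)
E
```

```text
tray [[ 0.56877513 -0.23262754]] cass [[ 0.56616974 -0.23568249]]
[[ 0.62399051 -0.27121769]
 [ 0.54248499 -0.27315516]]
t 10.07 shift mm [-217.   154.     1.7] turn -0.289 open 0.0122 grip 20.0 F [-0.7  0.7 -1.9]
```

```bash
python3 -m jog '[[[-1,-0.02,0.014,0,-0.05],[-1,-0.05,0.035,0,-0.1],[-1,-0.08,0.056,0,-0.15],[-1,-0.11,0.077,0,-0.2],[-1,-0.13,0.092,0,-0.25]]]'; python3 -c "
from h import *
go(.568,-.236,.195,92)"
```

```text
time: 10.48
tool_pos: [0.5296, -0.1389, 0.1941]
tool_rot: [-3.14, -0.0, 1.568]
contact_force: [-0.3, -0.9, -1.5]
opening: 0.0119
grip_force: 20.0
t 10.48 shift mm [-97.   38.7  -1. ] turn -0.038 open 0.0119 grip 20.0 F [-0.3 -0.9 -1.5]
```

```bash
python3 -m jog '[[[-1,-0.03,0.012,0,-0.01],[-1,-0.06,0.024,0,-0.02],[-1,-0.085,0.033,0,-0.032],[-1,-0.096,0.0375,0,-0.032],[-1,-0.096,0.0375,0,-0.032]]]';python3 -m jog '[[[-1,0,0,0.01,0],[-1,0,0,0.02,0],[-1,0,0,0.02,0],[-1,0,0,0.02,0]]]'; python3 - <<'E'
from h import *
go(.567,-.235,.0909,91.7)
T=robot.read_camera("top");s=robot.read_camera("scene")
np.save("pics/top3.npy",T);np.save("pics/scene3.npy",s)
A=cv2.resize(s[110:250,80:190],None,fx=4,fy=4,interpolation=cv2.INTER_CUBIC);B=cv2.resize(T[130:210,320:400],(440,560)if 0 else None,fx=4.25,fy=7,interpolation=cv2.INTER_CUBIC)
cv2.imwrite("pics/f.png",np.hstack([A,B])[:,:,::-1])
E
```

```text
time: 10.9
tool_pos: [0.5665, -0.235, 0.1933]
tool_rot: [-3.139, -0.001, 1.596]
contact_force: [-0.9, 0.5, -2.4]
opening: 0.0122
grip_force: 20.0
time: 11.23
tool_pos: [0.5659, -0.2309, 0.1743]
tool_rot: [-3.139, -0.002, 1.6]
contact_force: [0.3, -0.3, -1.6]
opening: 0.0122
grip_force: 20.0
t 11.23 shift mm [-4.3  1.2 83.4] turn -0.0 open 0.0122 grip 20.0 F [ 0.3 -0.3 -1.6]
```

View pics/f.png

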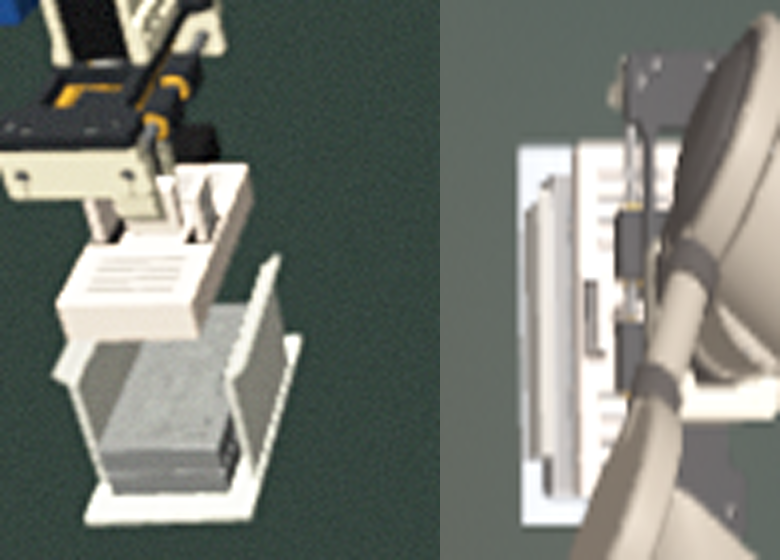

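The left crop shows the cover held above the tray, with front lower corners at crop (68,337) and (197,340); the cassette's front top corners are at (102,447) and (228,455). I'll compare these on their own planes.

```bash
python3 - <<'E'
from h import *
f=lambda c,z:plane("scene",np.array(c)/4+[80,110]-.5,z)
a=f([[68,337],[197,340]],.128);b=f([[102,447],[228,455]],.045)
print(np.round(a*1000,1),np.round(b*1000,1),a.mean(0)-b.mean(0))
go(.567,-.235,.15,91.7)
E
```

```text
[[ 636.  -270.4]
 [ 639.2 -195. ]] [[ 639.3 -269.8]
 [ 646.9 -190.9]] [-0.00549284 -0.00234316]
t 11.33 shift mm [-3.4  0.2 25.8] turn -0.001 open 0.0124 grip 20.0 F [ 0.6 -1.  -1.3]
```

```bash
python3 -m jog '[[[-1,-0.004,0.001,0.01,0],[-1,-0.004,0.001,0.018,0],[-1,-0.004,0.001,0.024,0],[-1,-0.004,0.001,0.024,0],[-1,-0.004,0.001,0.024,0]]]'; python3 - <<'E'
from h import *
go(.567,-.235,.15,91.7)
T=robot.read_camera("top");s=robot.read_camera("scene")
np.save("pics/top4.npy",T);np.save("pics/scene4.npy",s)
A=cv2.resize(s[130:250,80:170],None,fx=5,fy=5,interpolation=cv2.INTER_CUBIC);B=cv2.resize(T[140:210,335:365],None,fx=10,fy=600/70,interpolation=cv2.INTER_CUBIC)
cv2.imwrite("pics/g.png",np.hstack([A,B])[:,:,::-1])
E
```

```text
time: 11.75
tool_pos: [0.5674, -0.2362, 0.1509]
tool_rot: [-3.14, -0.001, 1.599]
contact_force: [0.5, 1.3, -2.3]
opening: 0.0118
grip_force: 20.0
t 11.75 shift mm [ 1.2 -0.4  0.9] turn -0.002 open 0.0118 grip 20.0 F [ 0.5  1.3 -2.3]
```

View pics/g.png

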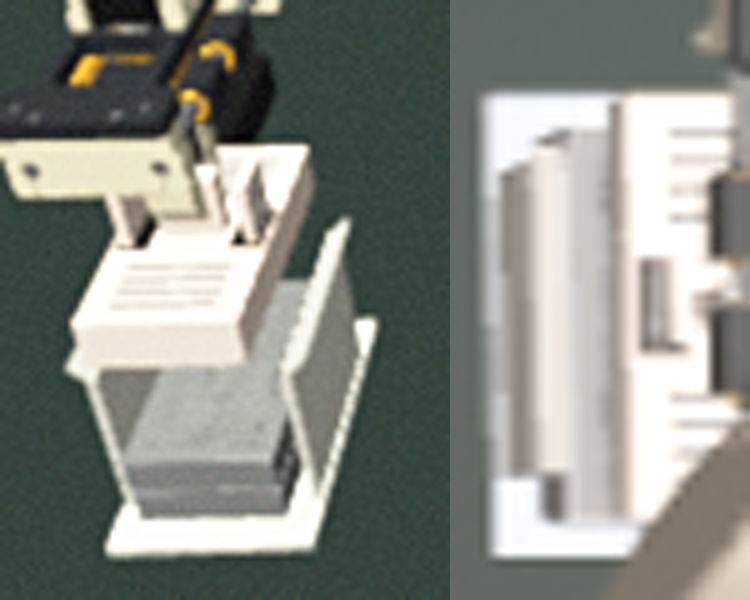

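The left crop shows the cover just above the sides and lined up with the pile. The right crop shows the cover's far edge at row ≈150.6 and its left rim at column ≈350.7. Next I'll turn these into offsets.

```bash
python3 - <<'E'
from h import *
T=np.load("pics/top4.npy");g=cv2.cvtColor(T,cv2.COLOR_RGB2GRAY).astype(int)
print([g[147:156,x].tolist() for x in(353,356,359)]); print([g[y,346:356].tolist() for y in(158,165,190,197)])
zt=.151-.0459+.026; zb=zt-.026
print("far edge",plane("top",[[356,150.6]],zt),"cass far",plane("top",[[357,154.5]],.045))
print("near rim corner",plane("top",[[351,200.3]],zt), "cass near",plane("top",[[350,199.8]],.045))
print("left rim",plane("top",[[350.7,178]],zb),"left top",plane("top",[[352.7,178]],zt),"cass L/R",plane("top",[[346.2,178],[368.5,178]],.045))
f=lambda c,z:plane("scene",np.array(c)/5+[80,130]-.5,z)
a=f([[78,365],[242,362]],zb);b=f([[128,462],[283,465]],.045)
print(np.round(a*1000,1),np.round(b*1000,1))
E
```

```text
[[103, 103, 104, 145, 247, 255, 255, 255, 255], [103, 103, 103, 145, 247, 255, 255, 255, 254], [103, 104, 104, 145, 247, 255, 255, 255, 209]]
[[217, 206, 201, 198, 180, 147, 221, 255, 255, 255], [230, 205, 201, 198, 179, 147, 203, 254, 255, 255], [231, 217, 200, 198, 183, 155, 184, 244, 255, 255], [163, 209, 200, 199, 190, 167, 184, 244, 255, 255]]
far edge [[ 0.64112966 -0.20843409]] cass far [[ 0.64092303 -0.23384298]]
near rim corner [[ 0.48931944 -0.19568481]] cass near [[ 0.49275995 -0.21346655]]
left rim [[ 0.55899715 -0.19996425]] left top [[ 0.5571702  -0.19973357]] cass L/R [[ 0.56320393 -0.19992136]
 [ 0.56525603 -0.27249788]]
[[ 640.1 -278.1]
 [ 638.2 -201.9]] [[ 641.6 -268.8]
 [ 644.2 -192.6]]
```

```bash
python3 -m jog '[[[-1,0.0005,0.001,0.008,0],[-1,0.0005,0.001,0.018,0],[-1,0.0005,0.001,0.028,0],[-1,0.0005,0.001,0.036,0],[-1,0.0005,0.001,0.038,0]]]';python3 -m jog '[[[-1,0,0,0.003,0],[-1,0,0,0.008,0],[-1,0,0,0.012,0],[-1,0,0,0.012,0],[-1,0,0,0.012,0]]]'; python3 - <<'E'
from h import *
go(.5685,-.2355,.0909,91.7)
E
```

```text
time: 12.27
tool_pos: [0.5677, -0.2352, 0.1112]
tool_rot: [-3.138, -0.002, 1.599]
contact_force: [-0.0, 0.8, -2.5]
opening: 0.0116
grip_force: 20.0
time: 12.68
tool_pos: [0.5687, -0.2358, 0.1016]
tool_rot: [-3.141, -0.0, 1.599]
contact_force: [-0.3, -0.4, -1.9]
opening: 0.0119
grip_force: 20.0
t 12.68 shift mm [ 0.3 -0.2 10.7] turn -0.002 open 0.0119 grip 20.0 F [-0.3 -0.4 -1.9]
```

The gap is about 10 mm, so parallax is small. I'll compare the front edges numerically.

```bash
python3 - <<'E'
from h import *
s=robot.read_camera("scene");g=cv2.cvtColor(s,cv2.COLOR_RGB2GRAY).astype(int)
c=px("scene",[[.5685+.075,-.2355-.037,.0555],[.5685+.075,-.2355+.037,.0555],[.5685+.075,-.2355-.037,.045],[.5685+.075,-.2355+.037,.045],[.5685+.075,-.2355-.037,.082],[.5685+.075,-.2355-.037,.025]]);print(c.round(1).tolist())
for y in range(204,236,2): print(y,g[y,98:146].tolist())
E
```

```text
[[102.2, 219.2], [132.9, 219.1], [103.3, 222.4], [133.7, 222.3], [99.5, 210.9], [105.3, 228.4]]
204 [249, 222, 144, 111, 155, 251, 255, 255, 254, 254, 249, 245, 244, 244, 244, 245, 241, 237, 239, 239, 237, 238, 239, 238, 239, 238, 239, 239, 234, 230, 245, 253, 254, 254, 255, 254, 188, 135, 205, 230, 194, 142, 120, 120, 121, 125, 126, 123]
206 [231, 173, 111, 153, 253, 255, 255, 254, 254, 255, 251, 245, 245, 245, 245, 248, 251, 251, 250, 251, 250, 246, 242, 242, 242, 241, 241, 247, 248, 251, 254, 254, 254, 255, 255, 236, 135, 124, 188, 218, 167, 122, 116, 125, 127, 129, 120, 124]
208 [207, 191, 151, 245, 255, 255, 254, 254, 250, 239, 244, 248, 249, 248, 248, 248, 248, 248, 248, 248, 248, 249, 251, 251, 251, 251, 251, 250, 249, 252, 254, 254, 255, 255, 240, 147, 124, 128, 167, 219, 195, 142, 121, 122, 125, 125, 129, 126]
210 [153, 217, 250, 255, 255, 255, 255, 255, 255, 255, 255, 255, 255, 255, 255, 255, 255, 255, 255, 254, 254, 255, 254, 254, 254, 254, 254, 254, 254, 254, 253, 254, 254, 251, 187, 129, 127, 129, 151, 206, 209, 166, 121, 122, 124, 124, 124, 121]
212 [90, 197, 239, 241, 
[... 2149 characters left out ...]
 67, 59, 58, 110, 214, 220, 162, 126, 128, 128, 127, 132, 129, 129, 129, 131, 125, 129, 130, 131, 132, 129, 126, 130, 129, 129, 133, 130, 131, 128, 128, 132, 131, 134, 128, 109, 89, 237, 255, 255, 253, 253, 255, 241, 133]
232 [62, 60, 63, 59, 54, 108, 248, 255, 255, 240, 147, 115, 123, 123, 123, 122, 123, 125, 124, 124, 121, 123, 127, 124, 123, 125, 123, 125, 123, 127, 122, 128, 132, 126, 125, 130, 130, 127, 128, 191, 253, 255, 252, 253, 255, 255, 213, 88]
234 [67, 62, 60, 58, 108, 246, 255, 255, 254, 254, 252, 252, 254, 254, 254, 254, 254, 254, 254, 253, 252, 254, 255, 255, 254, 254, 254, 253, 254, 254, 254, 255, 255, 254, 254, 254, 255, 254, 254, 254, 254, 252, 252, 254, 255, 246, 122, 54]
```

The cover and cassette edges agree with prediction, and with each other to about 1 mm. I'll lower until contact.

```bash
python3 -m jog '[[[-1,0,0,0.003,0],[-1,0,0,0.006,0],[-1,0,0,0.0075,0],[-1,0,0,0.0085,0],[-1,0,0,0.0085,0]]]';python3 -m jog '[[[-1,0,0,0.0005,0],[-1,0,0,0.001,0],[-1,0,0,0.001,0]]]'
```

```text
time: 13.15
tool_pos: [0.5686, -0.2357, 0.0929]
tool_rot: [-3.141, -0.0, 1.599]
contact_force: [1.0, -0.2, -1.2]
opening: 0.0116
grip_force: 20.0
time: 13.4
tool_pos: [0.5688, -0.2358, 0.0922]
tool_rot: [3.142, -0.0, 1.599]
contact_force: [-0.2, 0.3, -0.4]
opening: 0.0114
grip_force: 20.0
```

```bash
python3 -m jog '[[[-1,0,0,0.0005,0],[-1,0,0,0.001,0],[-1,0,0,0.001,0]]]'
```

```text
time: 13.65
tool_pos: [0.5687, -0.2358, 0.0911]
tool_rot: [-3.142, -0.0, 1.599]
contact_force: [0.8, -0.3, -2.0]
opening: 0.0119
grip_force: 20.0
```

```bash
python3 -m jog '[[[-1,0,0,0.0005,0],[-1,0,0,0.001,0],[-1,0,0,0.001,0]]]'
```

```text
time: 13.9
tool_pos: [0.5688, -0.2358, 0.091]
tool_rot: [3.141, 0.0, 1.599]
contact_force: [-2.1, 1.0, 5.1]
opening: 0.0116
grip_force: 20.0
```

```bash
python3 -m jog '[[[-0.6,0,0,-0.0005,0],[-0.2,0,0,-0.0005,0],[0,0,0,-0.0005,0],[0,0,0,-0.0005,0],[0,0,0,-0.0005,0]]]';python3 -m jog '[[[0,0,0,-0.01,0],[0,0,0,-0.03,0],[0,0,0,-0.06,0],[0,0,0,-0.09,0],[0,0,0,-0.12,0]]]'
python3 -m jog '[[[0,0.03,-0.03,0,0],[0,0.06,-0.06,0,0],[0,0.09,-0.09,0,0],[0,0.12,-0.12,0,0],[0,0.14,-0.14,0,0]]]'
python3 - <<'E'
from h import *
s=robot.read_camera("scene");t=robot.read_camera("top")
g=cv2.cvtColor(s,cv2.COLOR_RGB2GRAY).astype(int)
for y in(212,218,220,222,224,226,228,230): print(y,g[y,98:146].tolist())
g=cv2.cvtColor(t,cv2.COLOR_RGB2GRAY).astype(int)
print("rows top view",[(y,g[y,344:376].tolist()) for y in(158,166,190,196)])
print("cols",[(x,g[150:206,x].tolist()) for x in(350,366)])
E
```

```text
time: 14.32
tool_pos: [0.5688, -0.2358, 0.0905]
tool_rot: [-3.142, -0.0, 1.599]
contact_force: [0.0, 0.2, 0.5]
opening: 0.0402
grip_force: 0.0
time: 14.73
tool_pos: [0.5686, -0.2357, 0.2127]
tool_rot: [3.141, -0.0, 1.599]
contact_force: [0.7, 0.2, 0.5]
opening: 0.0461
grip_force: 0.0
time: 15.15
tool_pos: [0.4224, -0.0978, 0.2112]
tool_rot: [-3.141, -0.001, 1.599]
contact_force: [-0.1, 0.5, 0.4]
opening: 0.0459
grip_force: 0.0
212 [89, 178, 196, 170, 240, 254, 254, 252, 252, 250, 247, 248, 247, 249, 248, 248, 250, 252, 252, 252, 251, 251, 252, 251, 251, 250, 251, 253, 254, 254, 252, 253, 253, 255, 254, 208, 118, 116, 119, 146, 203, 193, 136, 114, 112, 111, 113, 117]
218 [57, 53, 85, 182, 225, 228, 224, 219, 218, 222, 224, 220, 224, 220, 220, 224, 220, 222, 221, 219, 223, 221, 220, 224, 219, 223, 221, 222, 218, 222, 224, 222, 222, 224, 224, 186, 128, 101, 67, 53, 97, 173, 198, 156, 114, 112, 109, 109]
220 [59, 55, 55, 116, 199, 227, 225, 224, 225, 223, 223, 223, 223, 224, 224, 223, 221, 224, 223, 224, 226, 224, 222, 221, 226, 221, 223, 222, 224, 225, 225, 225, 225, 224, 226, 216, 159,
[... 1808 characters left out ...]
217, 216, 216, 216, 216, 216, 216, 216, 216, 216, 216, 216, 216, 215, 234, 255, 255, 255, 248, 115, 115, 115, 114])]
cols [(350, [140, 231, 254, 255, 255, 255, 255, 255, 255, 255, 255, 255, 255, 255, 255, 255, 255, 255, 255, 255, 255, 214, 164, 167, 168, 175, 160, 161, 160, 159, 144, 159, 247, 255, 255, 255, 255, 255, 255, 255, 255, 255, 255, 255, 255, 255, 255, 255, 255, 255, 252, 232, 255, 254, 250, 114]), (366, [139, 229, 253, 255, 255, 255, 252, 215, 248, 255, 217, 254, 255, 212, 233, 255, 226, 246, 255, 255, 255, 201, 103, 142, 245, 255, 255, 255, 120, 106, 144, 167, 246, 255, 255, 255, 226, 246, 255, 240, 231, 255, 240, 232, 255, 252, 215, 255, 255, 255, 254, 255, 255, 253, 223, 114])]
```

```bash
python3 - <<'E'
from h import *
print(plane("top",[[359.35,178]],.071), plane("top",[[357.3,178]],.045))
robot.hand_in()
s=robot.observe();print(s["time"])
E
```

```text
[[ 0.56239919 -0.23584309]] [[ 0.56422515 -0.23603896]]
the job is handed in; nothing more can be done
the job is handed in; nothing more can be done
```

The cover was squeezed off the box, laid on the board, picked up again by its rib and set on the cassette pile. By my last pictures it is flush with the pile to about 2 mm. I handed the job in at about 15 s of robot time; no verdict came back.

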